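# Set the banquet centrepiece: index the revolving tray and stand the fallen lantern on it

## Robot

A 6-joint arm with a two-finger parallel gripper is mounted at the origin on the work surface. World frame = base frame: x ahead of the robot, y to its left, z up, the work surface at z = 0. Lengths are in m, angles in rad, forces in N, time in s.
With the tool pointing down it reaches from about 0.325 to 0.9 m from the base axis. Payload 3.5 kg.
Tool frame: the origin (TCP) lies midway between the tips of the shut fingers; the grasp point (between the pads) lies 19 mm behind it; z points along the fingers, y is the line along which they close (so a half turn about z gives the same grasp; the last joint's range is limited). The gripper opens to 85 mm and grips with 20 to 120 N. Pads are 22 mm wide; open, the fingers measure 114 mm over their backs; the gripper's body (76 mm by 85 mm) begins 54 mm behind the grasp point. The pads swing forward as they close: fully open they stand 13 mm farther back than shut.
Start: joints at [1.103, 0.276, -0.026, 1.268, 0, 1.467], TCP at [0.223, 0.584, 0.231] pointing down, gripper open.
Joint ranges: [-3.12, 3.12], [-0.85, 1.88], [-1.08, 1.24], [-1.95, 2.15], [-1.57, 1.53], [-3.14, 3.14]. Speed limits (rad/s): [2.57, 2.57, 3.14, 3.14, 3.14, 3.14].

## Interface

Orientations are given as a unit quaternion [x, y, z, w].
In Python, from cell import manip, kinematics, imaging, ticket gives the robot as it stands. Calls block until the motion is done:
- manip.move_ptp(position, orientation): joint-space move of the TCP to a pose.
- manip.servo_line(position, speed=0.15, attitude=None): straight line of the TCP; attitude=None keeps the orientation; speed is the mean speed in m/s.
- manip.goto_joints(angles): joint-space move.
- manip.command_gripper(opening, f_grip=None): finger opening in m; f_grip is the grip in N (None keeps the last); returns when the fingers have stopped.
- manip.hold(seconds).
- kinematics.ik(position, orientation): joint angles nearest the present ones, or None.
- manip.read_state(): the state.
- imaging.snapshot(name): name is "scene" or "top" or "wrist"; returns a dict with "pixels" (384x512x3 uint8, red, green, blue), "range_z" (384x512 float32, m along the optical axis (not along the pixel's ray), 0 where there is no reading), "fx", "fy", "cx", "cy" (pixels), "R" (3x3) and "t" (3): a world point X has camera coordinates R X + t; the wrist camera has in their place "tool_from_camera" (4x4, takes a point from camera to tool coordinates, whose origin is the TCP and whose axes are the flange's). Camera axes: x right, y down, z forward; pixel columns grow to the right and rows downward; lengths in m; the calibration is good to about 2 mm. The wrist camera is an equidistant fisheye: a pixel r from the principal point sees the ray r / f radians off the axis. A picture is of the moment at which its call begins: read the wrist's pose just before it.
A pose or a line that the arm cannot do raises manip.Unreachable and nothing moves.
- ticket.job_done(): hands the job in; it is judged then, once.
The state is a dict: "time": time; "joint_pos": joint angles; "qvel": joint speeds; "joint_efforts": joint torques, N m; "eef_pos": TCP position; "tcp_rot": TCP orientation; "ft_force": force on the tool from outside, world axes, zero at the start; "moment": the same for the moment, N m; "opening": finger opening in m; "finger_force": force on a finger pad.
Only numpy, scipy, OpenCV 4.12 (cv2) and the standard library are available. Lean on these libraries where they do the work, as an engineer would, in place of code of your own. Each camera call takes 0.05 s, during which the arm holds its last target. There are 200 camera calls.

## Task

First turn the revolving tray (it has an upright brass post to hold it by) until the empty round place clicks to rest in line with the brass pointer on the foot. Then stand the fallen lantern upright on the tabletop and let go of it, and finally take it up again and set it upright, wholly on the empty round place, leaving the tray at that stop. Leave the pillar candle, the tumbler and the tealight holder where they are.

Things in the scene. Friction and masses are not known exactly. Their poses are not given: they have to be found in the camera images.
- tray (a joint): Angle (rad) of the revolving tray about its vertical axis, growing counter-clockwise seen from above. 0 = empty place in line with the pointer. It clicks softly into a stop every 45 degrees (0.785 rad) and, let go, settles into the nearest stop; travel -1.3 to 2.1. It starts one or two stops on the positive side, so it has to be turned clockwise. About 2 N at the post turns it over a stop.
- stand: Fixed foot of the revolving tray: dark disc, 230 mm across, 16 mm high; origin on the tabletop on the tray's vertical axis. On its own -x side a brass pointer bar, 12 mm high, reaches out from under the tray to 204 mm from the axis. At tray angle 0, in the stand's frame, the empty place lies toward -x, the post toward +y, two fixed lanterns toward +x and -y.
- tray_top (a point): Centre of the top of the revolving tray, on its axis, turning with it, 35 mm above the tabletop. White marble disc with a brass edge, 303 mm across, 15 mm thick. It carries, 90 degrees apart, the empty place, the turning post and two black round places with lanterns like the loose one fixed on them (centres 85 mm from the axis, tops 154 mm above the tabletop).
- pointer (a point): End of the brass pointer on the foot: 190 mm from the axis, 12 mm above the tabletop.
- turning_post (a point): Middle of the brass grip on top of the upright turning post, which is fixed to the tray 125 mm from its axis and turns with it. The point is 120 mm above the tabletop; grip 22 mm diameter, from 105 to 135 mm above the tabletop, on a 14 mm rod below.
- empty_place (a point): Centre of the top of the empty place: a flat black disc, 90 mm diameter, 3 mm thick, on the tray 85 mm from its axis; its top is 38 mm above the tabletop. It turns with the tray.
- lantern: The loose lantern, lying on its side on the tabletop: square brass and glass body 46 x 46 x 86 mm with a small white candle inside and a brass knob on its top, 116 mm in all, 0.35 kg. Origin at the centre of its square underside; its own z axis runs from the underside to the knob (horizontal at the start); x and y square to its side faces; its flat top is at z = 86 mm.
- lantern_knob (a point): Centre of the lantern's brass knob, on its axis 104 mm from the underside: a cylinder 16 mm diameter, 24 mm high (from 92 to 116 mm), on a 10 mm neck 6 mm high.
- pillar_candle: Bystander: white pillar candle, 60 mm diameter, 75 mm high, loose; origin at the centre of its underside.
- tumbler: Bystander: clear glass tumbler, 68 mm diameter at the rim, 85 mm high, loose; origin at the centre of its underside.
- tealight: Bystander: low brass tealight holder, 52 mm diameter, 42 mm high, loose; origin at the centre of its underside.
There are look-alikes about, which are no part of the job. Leave any pink, purple or turquoise look-alike of the lantern alone.

How it is judged:
On the way, in this order (a step that is already met when the one before it is completed fails the run):
1. the tray rests at the stop where the empty place is in line with the pointer (value of joint tray between -0.07 and 0.07 rad and velocity of joint tray between -0.1 and 0.1 rad/s), for 0.3 s.
2. the lantern stands upright on the tabletop, let go (angle between lantern's own z axis and vertical below 0.1 rad and height (world z) of lantern between -0.008 and 0.008 m and contact force between lantern and the fingers below 0.05 N and linear speed of lantern below 0.03 m/s), for 0.2 s.
At the end, for the whole second after the job is handed in: The tray is at its stop with the empty place in line with the pointer (within 0.07 rad); the lantern stands upright (within 0.1 rad) on the empty place, its underside's centre within 16 mm of the place's centre sideways and within 5 mm of its top in height, at rest (value of joint tray between -0.07 and 0.07 rad and angle between lantern's own z axis and vertical below 0.1 rad and horizontal distance between lantern and empty_place below 0.016 m and z of lantern in the frame of empty_place between -0.005 and 0.005 m and linear speed of lantern below 0.03 m/s); the robot touches nothing.
It fails at once if a bystander (pillar candle, tumbler or tealight holder) is moved more than 25 mm (distance of any of pillar_candle, tumbler, tealight from where it was at the start of the episode above 0.025 m).
It also fails if it takes over 72 s, if anything falls off the work surface, if the arm or the gripper's body presses on something with over 40 N, if the wrist force passes 120 N, or if a joint passes its speed limit or range.

## Working session

There is one attempt and no reset: what is moved stays moved. The work goes in short steps, each a Python script; the robot and the scene stay as the last script left them, time stands still between calls to the robot, and variables do not carry over. Pictures are saved under pics/ and viewed, at most 10 in all, crops included, and the job is handed in when it is done.

```bash
ls; mkdir -p pics; cat > h.py <<'E'
import numpy as np, cv2
from cell import manip, kinematics, imaging, ticket
def snap(n,f):
    s=imaging.snapshot(n); cv2.imwrite('pics/%s.png'%f,s['pixels'][:,:,::-1]); np.savez('%s.npz'%f,**s); return s
def pt(s,u,v,z=None):
    """world point of pixel; by depth, or on plane z"""
    R,t=s['R'],s['t']; ray=np.array([(u-s['cx'])/s['fx'],(v-s['cy'])/s['fy'],1.])
    if z is None: d=float(s['range_z'][int(round(v)),int(round(u))])
    else:
        c=-R.T@t; d=(z-c[2])/(R.T@ray)[2]
    return R.T@(ray*d-t)
E
python3 - <<'E'
from h import *
a=snap('scene','s0');b=snap('top','t0')
cv2.imwrite('pics/both.png',cv2.resize(b['pixels'][:,:,::-1],(800,600),interpolation=cv2.INTER_CUBIC))
print(manip.read_state())
E
```

```text
pics
{'time': 0.1, 'joint_pos': array([ 1.10259133e+00,  2.77078665e-01, -2.77378833e-02,  1.26799252e+00,
       -9.31879517e-06,  1.46740158e+00]), 'qvel': array([-0.00036255, -0.00178857,  0.00255184,  0.00017139,  0.00128134,
       -0.0001507 ]), 'joint_efforts': array([-2.28650651e-04, -4.46709788e+01,  2.96128106e+01,  8.48597672e-03,
       -9.34908121e-05,  3.60215878e-06]), 'eef_pos': array([0.22267412, 0.58323911, 0.23026077]), 'tcp_rot': array([ 1.81395223e-01,  9.83409762e-01, -9.66864470e-04, -2.79251259e-04]), 'ft_force': array([-0.20191721, -0.18498492,  0.7019509 ]), 'moment': array([-0.01329599, -0.00380636, -0.00746611]), 'finger_force': 0.0, 'opening': 0.08512372698079876}
```

View pics/both.png

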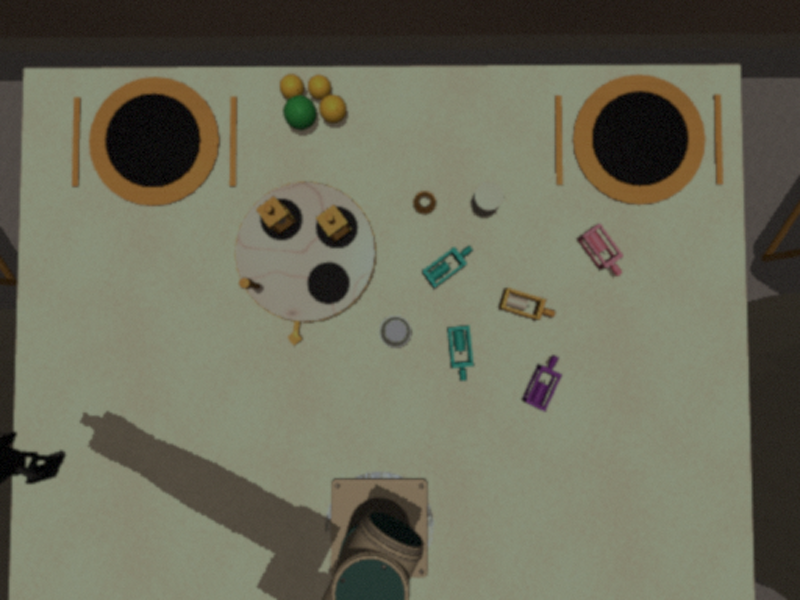

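View pics/s0.png

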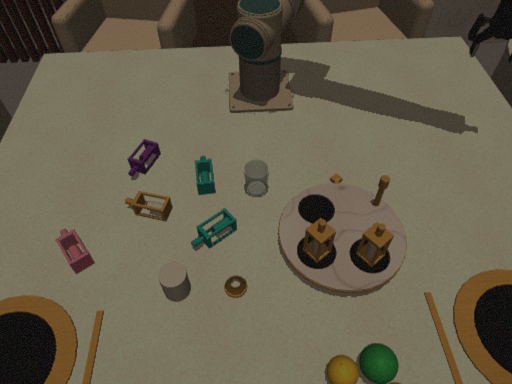

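Top view (800×600): tray centre ≈(305,251), empty place (329,283), post grip (245,283), pointer end (295,338). The loose brass lantern is at (500–545,302) with its knob at (550,313). The turquoise, pink and purple ones are look-alikes; the tumbler is at (396,331), the candle at (487,202) and the tealight at (424,202).

```bash
cat > m.py <<'E'
from h import *
import sys
t=dict(np.load('t0.npz')); s=dict(np.load('s0.npz'))
k=1/1.5625
def cloud(s):
    v,u=np.mgrid[0:384,0:512]; d=s['range_z']; r=np.stack([(u-s['cx'])/s['fx']*d,(v-s['cy'])/s['fy']*d,d],-1)
    return (r-s['t'])@s['R']
P=cloud(t); 
for n,u,v,z in [('axis',305,251,.035),('empty',329,283,.038),('post',245,283,.13),('pointer',295,338,.012),('tumbler',396,331,.085),('candle',487,200,.075),('teal',424,202,.042)]:
    print(n,pt(t,u*k,v*k,z).round(4),pt(t,u*k,v*k).round(4))
for nm,S in (('t',t),('s',s)):
    C=cloud(S); C0=C.reshape(-1,3); ax=pt(t,305*k,251*k,.035)
    hsv=cv2.cvtColor(S['pixels'],cv2.COLOR_RGB2HSV).reshape(-1,3).astype(int)
    near=np.hypot(*(C0[:,:2]-ax[:2]).T)
    m=(near<.2)&(abs(C0[:,2]-.035)<.008)
    c,r=cv2.minEnclosingCircle(C0[m][:,:2].astype(np.float32)); print(nm,'tray',c,r,m.sum(),np.median(C0[m][:,2]))
    m2=(near<.15)&(C0[:,2]<.045)&(C0[:,2]>.03)&(hsv[:,2]<40)
    e=pt(t,329*k,283*k,.038); m2&=np.hypot(*(C0[:,:2]-e[:2]).T)<.06
    print('empty',(C0[m2].min(0)+C0[m2].max(0))/2,C0[m2].max(0)-C0[m2].min(0))
    p=pt(t,245*k,283*k,.13); m3=(np.hypot(*(C0[:,:2]-p[:2]).T)<.03)&(C0[:,2]>.11); print('post',C0[m3].mean(0),C0[m3].max(0),m3.sum())
    l=pt(t,525*k,304*k,.03); m4=(np.hypot(*(C0[:,:2]-l[:2]).T)<.09)&(C0[:,2]>.006)&(C0[:,2]<.07)&(hsv[:,1]>90)&(hsv[:,0]>8)&(hsv[:,0]<26)
    q=C0[m4]; print('lan',m4.sum(),q.min(0),q.max(0)); rc=cv2.minAreaRect(q[:,:2].astype(np.float32)); print(rc)
    pp=(np.hypot(*(C0[:,:2]-pt(t,295*k,338*k,.012)[:2]).T)<.03)&(hsv[:,1]>110)&(near>.155); print('pointer',C0[pp].mean(0),pp.sum(),near[pp].max())
def crop(S,u0,v0,u1,v1,f): return cv2.resize(S['pixels'][v0:v1,u0:u1,::-1],None,fx=f,fy=f,interpolation=cv2.INTER_CUBIC)
a=crop(t,310,170,370,220,6); b=crop(t,145,110,250,225,4)
H=max(a.shape[0],b.shape[0]); a,b=[cv2.copyMakeBorder(x,0,H-x.shape[0],0,0,0) for x in (a,b)]
cv2.imwrite('pics/c1.png',np.hstack([a,b])[:600,:800])
E
python3 m.py
```

```text
axis [0.5891 0.1578 0.035 ] [0.5896 0.1585 0.0312]
empty [0.5205 0.1057 0.038 ] [0.5203 0.1052 0.0413]
post [0.5143 0.2577 0.13  ] [0.5139 0.2559 0.136 ]
pointer [0.4031 0.1823 0.012 ] [0.4032 0.1814 0.0165]
tumbler [ 0.4197 -0.0377  0.085 ] [ 0.4182 -0.036   0.0045]
candle [ 0.6896 -0.2251  0.075 ] [ 0.6906 -0.2258  0.0702]
teal [ 0.6927 -0.0961  0.042 ] [ 0.7017 -0.0973 -0.    ]
t tray (0.5902495980262756, 0.15947604179382324) 0.1516505926847458 5648 0.03541476773387066
empty [0.52112391 0.10800684 0.03784251] [0.08028438 0.08117683 0.0138784 ]
post [0.51461229 0.25702133 0.13099646] [0.52452828 0.26818716 0.13813061] 53
lan 247 [ 0.44480507 -0.37122847  0.00601624] [ 0.51033387 -0.25664956  0.05137424]
((0.473842978477478, -0.31669485569000244), (0.1146075576543808, 0.04548320174217224), 73.01034545898438)
pointer [0.40995653 0.18281846 0.01235874] 60 0.20035899259717152
s tray (0.58870530128479, 0.157649427652359) 0.15222109854221344 9017 0.03642279209527127
empty [0.52080565 0.10741103 0.0390561 ] [0.08571547 0.08574524 0.008725  ]
post [0.51899767 0.25607594 0.12843936] [0.52682683 0.2679378  0.13939574] 123
lan 604 [ 0.44376553 -0.3748266   0.00612162] [ 0.51199795 -0.25763099  0.05105301]
((0.47169336676597595, -0.31752145290374756), (0.11676307022571564, 0.04933890700340271), 72.13599395751953)
pointer [0.40531579 0.18278133 0.01190431] 79 0.2009513946391109
```

View pics/c1.png

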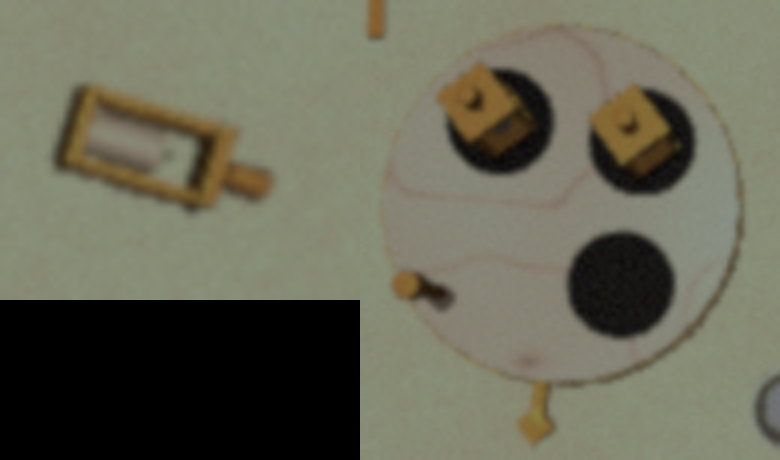

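The enlarged crop confirms it: the lantern's knob points to image right (−y), and the empty place sits clockwise-turnable to the pointer. The axis is at (0.5895, 0.1585), the place radius measures 85 mm and the post radius 124 mm. The angle from pointer to place is 44°, so it's one stop. Next I check reachability, then turn the tray.

```bash
cat >> h.py <<'E'
from scipy.spatial.transform import Rotation as Ro
Z=np.array([0,0,1.])
AX=np.array([.5895,.1585]); 
def quat(d,y):
    d=np.array(d,float)/np.linalg.norm(d); y=np.array(y,float); y=y-d*(y@d); y/=np.linalg.norm(y)
    return Ro.from_matrix(np.stack([np.cross(y,d),y,d],1)).as_quat()
def best(d,y,p):
    "of the two half-turn grasps the one with less last-joint travel"
    q=manip.read_state()['joint_pos']; o=[]
    for s in (1,-1):
        Q=quat(d,s*np.array(y)); j=kinematics.ik(p,Q)
        if j is not None: o.append((np.abs(np.array(j)-q).max(),s,Q,j))
    return min(o,key=lambda t:t[0]) if o else None
E
python3 - <<'E'
from h import *
def pose(deg,z):
    f=np.radians(deg); c=np.array([np.cos(f),np.sin(f)]); p=np.r_[AX+.1245*c,z]; return p,np.array([-c[1],c[0],0])
p,y=pose(127.3,.2); b=best(-Z,y,p); s=b[1]
manip.goto_joints(b[3])
print(b[3])
p,_=pose(127.3,.101); manip.servo_line(p,.12)
manip.command_gripper(.0,20)
st=manip.read_state(); print(st['opening'],st['ft_force'],st['time'])
if st['opening']>.015:
    for a in np.linspace(127.3,82.4,7)[1:]:
        p,y=pose(a,.101); manip.servo_line(p,.08,quat(-Z,s*y)); print(manip.read_state()['ft_force'].round(1))
    manip.command_gripper(.06); manip.hold(.3)
    p[2]=.22; manip.servo_line(p,.2)
    st=manip.read_state(); print(st['time'],st['joint_pos'])
    snap('top','t1'); snap('scene','s1')
# feasibility of stand-up
a=np.array([-.30,-.954,0]);a/=np.linalg.norm(a); yy=np.cross(Z,a)
U=np.array([.4727,-.317,0])-a*.058
for th in (20,30,40):
    t=np.radians(th); d=-Z*np.cos(t)-a*np.sin(t); g=U+a*.06+Z*.03
    b=best(d,yy,g+.019*d); print(th,b and (b[1],np.round(b[3],2)))
    for xy in ((.47,-.3),(.5,-.2),(.33,.36),(.4,.0),(.36,-.05),(.42,-.3),(.55,-.25)):
      for r in (-60,-30,0,30,60):
        f=np.arctan2(xy[1],xy[0])+np.radians(r); a2=np.array([np.cos(f),np.sin(f),0]); d2=a2*np.cos(t)-Z*np.sin(t)
        b=best(d2,np.cross(Z,a2),np.r_[xy,.06]+.019*d2)
        if b: print('  ',th,xy,r,b[1],np.round(b[3],2))
E
```

```text
[ 0.35202108  0.20670952 -0.18294396  1.18114285  0.          1.2718096 ]
0.02118837510766226 [-0.39029832  0.24571484  2.8507691 ] 3.2833
[-1.4 -0.9  5.5]
[-3.3 -0.5  5.4]
[0.2 0.3 4.2]
[2.  0.2 4.6]
[ 1.4 -0.4  4.8]
[ 1.  -0.2  6. ]
6.8833 [ 3.38731191e-01  3.58993050e-01  5.99598004e-02  1.27332230e+00
 -1.05872566e-05  2.04220267e+00]
20 (1, array([-0.85,  0.48, -0.28,  0.99,  0.3 ,  1.  ]))
   20 (0.47, -0.3) -60 1 [-0.23  0.51 -0.75 -0.15 -1.18  1.08]
   20 (0.47, -0.3) 60 -1 [-1.18  0.56 -0.59  0.65  1.21  1.32]
   20 (0.5, -0.2) -60 1 [-0.02  0.5  -0.78 -0.13 -1.19  1.11]
   20 (0.5, -0.2) 60 -1 [-1.01  0.55 -0.62  0.69  1.21  1.26]
   20 (0.33, 0.36) -60 1 [ 1.23  0.46 -0.85 -0.07 -1.2   1.22]
   20 (0.33, 0.36) 60 -1 [ 0.12  0.54 -0.68  0.81  1.18  1.08]
   20 (0.4, 0.0) -60 1 [ 0.5   0.42 -0.95  0.14 -1.22  1.5 ]
   20 (0.4, 0.0) 60 -1 [-0.87  0.54 -0.79  0.99  1.09  0.76]
   20 (0.36, -0.05) -60 1 [ 0.42  0.41 -0.97  0.28 -1.22  1.66]
   20 (0.36, -0.05) 60 -1 [-1.09  0.55 -0.83  1.05  1.02  0.64]
   20 (0.42, -0.3) -60 1 [-0.25  0.48 -0.81 -0.11 -1.19  1.15]
   20 (0.42,
[... 2552 characters left out ...]
]
   40 (0.36, -0.05) -60 1 [ 0.26  0.13 -1.    0.3  -0.86  1.38]
   40 (0.36, -0.05) 60 -1 [-0.95  0.21 -0.91  0.78  0.82  1.14]
   40 (0.42, -0.3) -60 1 [-0.35  0.3  -0.76  0.22 -0.84  1.19]
   40 (0.42, -0.3) -30 1 [-0.5   0.19 -1.05 -0.43 -0.48  0.45]
   40 (0.42, -0.3) 30 -1 [-1.11  0.17 -1.02 -0.18  0.71  2.35]
   40 (0.42, -0.3) 60 -1 [-1.18  0.34 -0.69  0.59  0.87  1.52]
   40 (0.55, -0.25) -60 1 [-0.2   0.4  -0.59  0.24 -0.82  1.12]
   40 (0.55, -0.25) -30 1 [-0.33  0.29 -0.88 -0.37 -0.46  0.43]
   40 (0.55, -0.25) 0 -1 [-0.59  0.26 -0.98 -0.53  0.13  3.04]
   40 (0.55, -0.25) 30 -1 [-0.82  0.28 -0.86 -0.2   0.65  2.45]
   40 (0.55, -0.25) 60 -1 [-0.89  0.43 -0.53  0.55  0.87  1.66]
```

```bash
cat > st.py <<'E'
from h import *
for f in 't1','s1':
    S=dict(np.load(f+'.npz')); v,u=np.mgrid[0:384,0:512]; d=S['range_z']
    C=((np.stack([(u-S['cx'])/S['fx']*d,(v-S['cy'])/S['fy']*d,d],-1)-S['t'])@S['R']).reshape(-1,3)
    m=(np.hypot(C[:,0]-.505,C[:,1]-.17)<.065)&(C[:,2]<.046)&(C[:,2]>.028)&(S['pixels'].reshape(-1,3).max(1)<40)
    print(f,(C[m].min(0)+C[m].max(0))/2,C[m].max(0)-C[m].min(0),m.sum())
a=np.array([-.30,-.954,0]);a/=np.linalg.norm(a); yy=np.cross(Z,a)
U=np.array([.4727,-.317,0])-a*.058
t=np.radians(40); d=-Z*np.cos(t)-a*np.sin(t); g=U+a*.06+Z*.03
p=g+.019*d; Q=quat(d,yy)
manip.command_gripper(.085,40)
manip.move_ptp(p-.12*d,Q); manip.servo_line(p,.12)
manip.command_gripper(0,40); st=manip.read_state(); print('open',st['opening'],st['finger_force'],st['ft_force'],st['time'])
if st['opening']>.035:
    manip.servo_line(p+Z*.12,.15)
    f=np.radians(-92.5); a2=np.array([np.cos(f),np.sin(f),0]); d2=a2*np.cos(t)-Z*np.sin(t)
    manip.move_ptp(np.array([.48,-.31,.12])+.019*d2,quat(d2,np.cross(Z,a2)))
    st=manip.read_state(); print('open',st['opening'],st['ft_force'],st['time'])
    s=snap('scene','s2'); snap('top','t2')
    cv2.imwrite('pics/s2c.png',cv2.resize(s['pixels'][90:270,60:300,::-1],None,fx=3,fy=3,interpolation=cv2.INTER_CUBIC))
E
python3 st.py
```

```text
t1 [0.50435156 0.17077585 0.03841483] [0.07981404 0.08067577 0.01215551] 490
s1 [0.50532873 0.16901366 0.0388807 ] [0.08605923 0.0876587  0.00860575] 774
open 0.04535689984001883 42.76857554912567 [-1.18345023 -1.10691337  3.26412559] 11.4417
open 0.045526583564856546 [-0.04191565 -1.43472231 -2.84437391] 13.625
```

View pics/s2c.png

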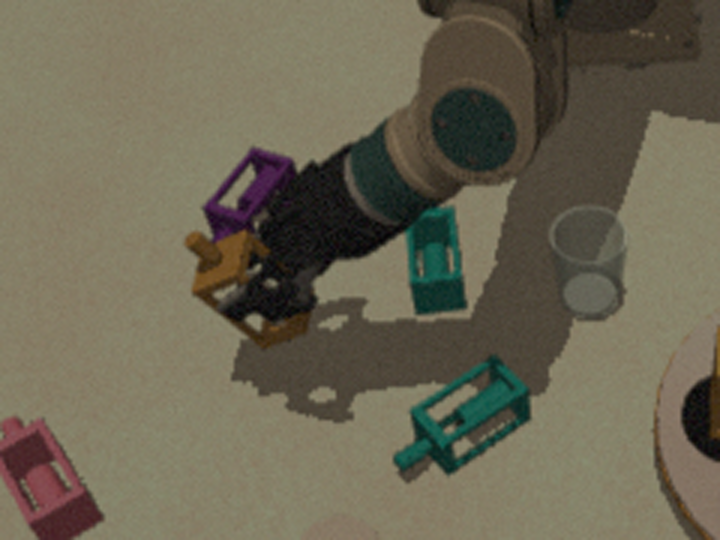

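View pics/t1.png

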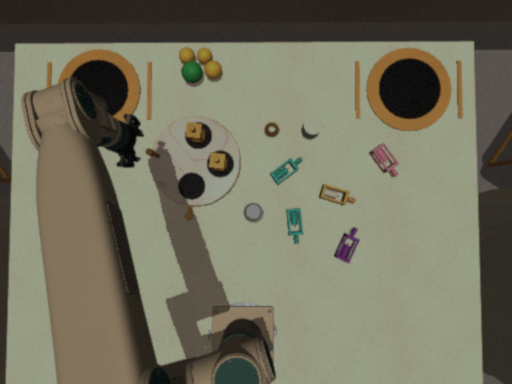

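Tray at the stop: place at (0.505, 0.170), pointer directly below it. The lantern is held knob-up, but it looks tilted in the crop (knob (200,248), base ≈(275,335)), so I'll compare it with its projected pose.

```bash
python3 - <<'E'
from h import *
S=dict(np.load('s2.npz'))
v,u=np.mgrid[0:384,0:512]; d=S['range_z']
C=((np.stack([(u-S['cx'])/S['fx']*d,(v-S['cy'])/S['fy']*d,d],-1)-S['t'])@S['R'])
f=np.radians(-92.5); a2=np.array([np.cos(f),np.sin(f),0])
def pr(X): c=S['R']@X+S['t']; return ((c[0]/c[2]*S['fx']+S['cx']-60)*3,(c[1]/c[2]*S['fy']+S['cy']-90)*3)
base=np.array([.48,-.31,.06])
# grasp offset: held .007 off axis
base=base-a2*.0+a2*(.0) 
for h in (0,.086,.116): print(h,np.round(pr(base+Z*h)))
hsv=cv2.cvtColor(S['pixels'],cv2.COLOR_RGB2HSV).astype(int)
m=(hsv[...,1]>110)&(hsv[...,0]>8)&(hsv[...,0]<26)&(np.hypot(C[...,0]-.48,C[...,1]+.31)<.1)&(C[...,2]>.03)
q=C[m]; print(len(q),q.min(0),q.max(0))
for (x,y) in [(195,240),(205,248),(195,275),(245,237),(265,340),(305,310),(240,255),(225,260)]:
    print(x,y,C[int(90+y/3),int(60+x/3)].round(3))
_,_,V=np.linalg.svd(q-q.mean(0)); print(V)
E
```

```text
0 [260. 325.]
0.086 [236. 257.]
0.116 [226. 231.]
548 [ 0.41970182 -0.34516898  0.0592801 ] [ 0.5428089  -0.21295623  0.24514577]
195 240 [ 0.483 -0.334  0.17 ]
205 248 [ 0.482 -0.33   0.163]
195 275 [ 0.483 -0.344  0.133]
245 237 [ 0.465 -0.305  0.152]
265 340 [ 0.5   -0.303  0.067]
305 310 [ 0.543 -0.251  0.156]
240 255 [ 0.486 -0.304  0.155]
225 260 [ 0.48  -0.318  0.146]
[[ 0.178979    0.30082818 -0.93673311]
 [-0.03612658  0.95347429  0.29930194]
 [ 0.9831894  -0.0197278   0.18151977]]
```

```bash
cat > fit.py <<'E'
from h import *
from scipy.optimize import least_squares
from scipy.spatial.transform import Rotation as Ro
import sys
def fit(files,c0,rng=.075,zlo=.03,zhi=.2,yaw0=0.):
    Q=[]
    for f in files:
        S=dict(np.load(f+'.npz')); v,u=np.mgrid[0:384,0:512]; d=S['range_z']
        C=((np.stack([(u-S['cx'])/S['fx']*d,(v-S['cy'])/S['fy']*d,d],-1)-S['t'])@S['R'])
        h=cv2.cvtColor(S['pixels'],cv2.COLOR_RGB2HSV).astype(int)
        m=(h[...,1]>125)&(h[...,2]>70)&(h[...,0]>10)&(h[...,0]<24)&(np.hypot(C[...,0]-c0[0],C[...,1]-c0[1])<rng)&(C[...,2]>zlo)&(C[...,2]<zhi)&(d>0)
        m=cv2.erode(m.astype(np.uint8),np.ones((2,2)))>0
        Q.append(C[m]); print(f,m.sum())
    Q=np.vstack(Q)
    def sdbox(p,c,h):
        q=abs(p-c)-h; return np.linalg.norm(np.maximum(q,0),axis=1)+np.minimum(q.max(1),0)
    def sd(x):
        p=Ro.from_rotvec([x[3],x[4],0]).apply(Q-x[:3],inverse=True); p=Ro.from_euler('z',x[5]).apply(p,inverse=True)
        a=sdbox(p,np.array([0,0,.043]),np.array([.023,.023,.043]))
        b=sdbox(p,np.array([0,0,.101]),np.array([.0075,.0075,.015]))
        return np.where(abs(a)<abs(b),a,b)
    best=None
    for rx in (-.3,0,.3,.6):
        r=least_squares(sd,[c0[0],c0[1],c0[2],rx,0,yaw0],loss='soft_l1',f_scale=.003)
        print(rx,r.cost,r.x.round(3))
        if best is None or r.cost<best.cost: best=r
    return best.x
if __name__=='__main__':
    x=fit(['s2','t2'],[.48,-.31,.06])
    S=dict(np.load('s2.npz')); im=cv2.resize(S['pixels'][90:270,60:300,::-1],None,fx=3,fy=3,interpolation=cv2.INTER_CUBIC)
    B=np.array([[i,j,k] for k in (0,.086) for i,j in ((-1,-1),(1,-1),(1,1),(-1,1))])*[.023,.023,1]
    B=np.vstack([B,[0,0,.116]]); W=Ro.from_rotvec([x[3],x[4],0]).apply(Ro.from_euler('z',x[5]).apply(B))+x[:3]
    c=W@S['R'].T+S['t']; px=np.stack([(c[:,0]/c[:,2]*S['fx']+S['cx']-60+.5)*3,(c[:,1]/c[:,2]*S['fy']+S['cy']-90+.5)*3],1).astype(int)
    for i,j in [(0,1),(1,2),(2,3),(3,0),(4,5),(5,6),(6,7),(7,4),(0,4),(1,5),(2,6),(3,7)]: cv2.line(im,tuple(map(int,px[i])),tuple(map(int,px[j])),(0,0,255),1)
    cv2.circle(im,tuple(map(int,px[8])),4,(0,0,255),1)
    cv2.imwrite('pics/fit2.png',im[90:300,130:400].repeat(2,0).repeat(2,1))
E
python3 fit.py
```

```text
s2 203
t2 164
-0.3 0.002721169907351747 [ 0.461 -0.41   0.139 -1.439  0.304  0.548]
0 0.000324350033864926 [ 0.48  -0.284  0.066  0.496 -0.042 -0.043]
0.3 0.00032443344946659714 [ 0.48  -0.284  0.066  0.497 -0.041 -0.045]
0.6 0.00278073076388501 [ 0.514 -0.259  0.187  1.657 -0.787 -0.622]
```

View pics/fit2.png

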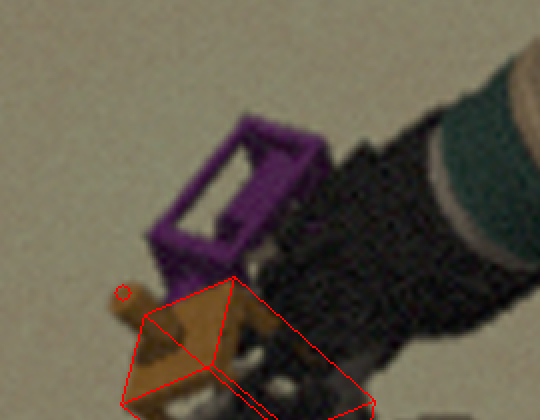

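The fit overlays well: the lantern slipped in the pads and leans 0.5 rad. The cure is to turn the tool 0.5 rad further, which makes it nearly horizontal. I'll do that in the open area on the left, around (0.34, 0.36), where the wrist has room.

```bash
cat > mv.py <<'E'
from h import *
rel=np.radians(-59.6)
def pose(xy,z,th):
    f=np.arctan2(xy[1],xy[0])+rel; a2=np.array([np.cos(f),np.sin(f),0]); t=np.radians(th); d=a2*np.cos(t)-Z*np.sin(t)
    return np.r_[xy,z]+.019*d, quat(d,np.cross(Z,a2))
ok=[(xy,th) for xy in ((.33,.36),(.3,.36),(.36,.36),(.33,.40),(.3,.42)) for th in (11,14,17) if kinematics.ik(*pose(xy,.065,th)) is not None and kinematics.ik(*pose(xy,.2,th)) is not None]
print(ok)
if ok:
    xy=ok[0][0]
    p,_=pose((.48,-.31),.3,40); manip.servo_line(p,.2)
    manip.move_ptp(*pose(xy,.3,40))
    p,q=pose(xy,.16,12 if (xy,11) in ok else 15); manip.servo_line(p,.12,q)
    st=manip.read_state(); print(xy,st['opening'],st['ft_force'],st['time'],st['eef_pos'])
    s=snap('scene','s3'); snap('top','t3')
    from fit import fit
    f=np.arctan2(xy[1],xy[0])+rel
    x=fit(['s3','t3'],[xy[0],xy[1],.1],zlo=.07,zhi=.26,yaw0=f)
    print(x, 'lean along tool yaw', Ro.from_rotvec([x[3],x[4],0]).apply(Z)@[np.cos(f),np.sin(f),0])
E
python3 mv.py
```

```text
[((0.33, 0.36), 11), ((0.33, 0.36), 14), ((0.33, 0.36), 17), ((0.3, 0.36), 11), ((0.3, 0.36), 14), ((0.3, 0.36), 17), ((0.36, 0.36), 11), ((0.36, 0.36), 14), ((0.36, 0.36), 17), ((0.33, 0.4), 11), ((0.33, 0.4), 14), ((0.33, 0.4), 17), ((0.3, 0.42), 11), ((0.3, 0.42), 14), ((0.3, 0.42), 17)]
(0.33, 0.36) 0.04543241926067687 [-0.34996756 -0.2455937  -3.22727676] 18.5417 [0.34842419 0.35660234 0.15651407]
s3 187
t3 210
-0.3 0.0004318988636951671 [ 0.332  0.361  0.102 -0.017  0.002 -0.187]
0 0.0004314896593467791 [ 0.332  0.361  0.102 -0.018 -0.001 -0.171]
0.3 0.00043210812982148386 [ 0.332  0.36   0.102 -0.016  0.002 -0.185]
0.6 0.00043210812982048797 [ 0.332  0.36   0.102 -0.016  0.002 -0.185]
[ 0.33219117  0.36055447  0.10232838 -0.01822574 -0.00113832 -0.17106079] lean along tool yaw -0.00493641727950042
```

Lantern now upright (lean under 0.02 rad), underside at z 0.102. Lowering until contact, then release.

```bash
cat > dn.py <<'E'
from h import *
p=np.array(manip.read_state()['eef_pos']); 
from mv import pose as _ if False else None
E
cat > dn.py <<'E'
from h import *
st=manip.read_state(); R=Ro.from_quat(st['tcp_rot']).as_matrix(); d=R[:,2]
f=np.arctan2(.36,.33)+np.radians(-59.6); a2=np.array([np.cos(f),np.sin(f),0]); t=np.radians(12); d=a2*np.cos(t)-Z*np.sin(t)
P=np.array([.33,.36,.16])+.019*d
manip.servo_line(P-Z*.092,.08); manip.hold(.2); f0=manip.read_state()['ft_force'][2]
for k in range(14):
    P2=P-Z*(.093+.001*k); manip.servo_line(P2,.02); fz=manip.read_state()['ft_force'][2]
    if fz-f0>2.5: break
print(k,f0,fz)
manip.command_gripper(.085); manip.hold(.3)
manip.servo_line(P2-d*.12,.1); manip.hold(.3)
st=manip.read_state(); print(st['time'],st['ft_force'])
snap('scene','s4'); snap('top','t4')
from fit import fit
print(fit(['s4','t4'],[.332,.36,0],zlo=.012,zhi=.13,yaw0=-.17))
E
python3 dn.py
```

```text
9 -3.140715805900276 5.910815641126821
25.1417 [-0.28023737  0.86261605  0.25962898]
s4 135
t4 156
-0.3 0.0019646904447280585 [ 0.363  0.315  0.033 -0.8   -0.539 -0.204]
0 0.0003860234746380423 [ 0.333  0.36   0.001 -0.01  -0.001 -0.262]
0.3 0.0004094265135443582 [ 0.335  0.358  0.001  0.008  0.004 -0.021]
0.6 0.0004094265135879011 [ 0.335  0.358  0.001  0.008  0.004 -0.021]
[ 0.33304755  0.36009362  0.00065677 -0.00988343 -0.00120957 -0.26242386]
```

```bash
cat > pl.py <<'E'
from h import *
st=manip.read_state(); manip.servo_line(np.array(st['eef_pos'])+Z*.18,.25)
L=np.array([.3325,.360]); yaw=-.21; y=np.array([-np.sin(yaw),np.cos(yaw),0])
E_=np.array([.505,.170]); rot=np.arctan2(E_[1],E_[0])-np.arctan2(L[1],L[0])
p=np.r_[L,.25]; b=best(-Z,y,p); s=b[1]; Q=quat(-Z,s*y)
y2=Ro.from_euler('z',rot).apply(y); Q2=quat(-Z,s*y2)
assert kinematics.ik(np.r_[E_,.091],Q2) is not None
manip.move_ptp(p,Q); manip.servo_line(np.r_[L,.053],.12)
manip.command_gripper(0,50); st=manip.read_state(); print(st['opening'],st['ft_force'],st['time'])
if st['opening']>.035:
    manip.servo_line(np.r_[L,.25],.15)
    manip.servo_line(np.r_[E_,.25],.15,Q2)
    manip.servo_line(np.r_[E_,.098],.1); manip.hold(.2); f0=manip.read_state()['ft_force'][2]
    for k in range(14):
        manip.servo_line(np.r_[E_,.097-.001*k],.02); fz=manip.read_state()['ft_force'][2]
        if fz-f0>2.5: break
    print(k,f0,fz,manip.read_state()['opening'])
    manip.command_gripper(.08); manip.hold(.2)
    manip.servo_line(np.r_[E_,.25],.12)
    b=best(-Z,y,np.array([.2,.5,.3])); manip.goto_joints(b[3])
    print(manip.read_state()['time']); s=snap('scene','s5'); snap('top','t5')
    cv2.imwrite('pics/s5c.png',cv2.resize(s['pixels'][150:300,230:430,::-1],None,fx=3,fy=3))
    from fit import fit
    print(fit(['s5','t5'],[.505,.17,.038],rng=.05,zlo=.05,zhi=.17,yaw0=yaw+rot))
E
python3 pl.py
```

```text
0.04526067276332929 [-0.15363414 -2.17420953  3.81949891] 29.5667
6 -2.801328769804394 0.5482951438164452 0.045471537188768826
40.2833
s5 210
t5 172
-0.3 0.00046501950704134695 [ 0.506  0.17   0.039 -0.007 -0.009 -0.719]
0 0.00045932400528086173 [ 0.508  0.169  0.039  0.001 -0.002 -0.724]
0.3 0.0004595922639460585 [ 0.508  0.168  0.039  0.009 -0.01  -2.298]
0.6 0.0021758713156644315 [ 0.541  0.226  0.148  1.253 -0.978 -0.587]
[ 5.07947848e-01  1.69062690e-01  3.88212927e-02  7.03736021e-04
 -1.60510365e-03 -7.24447699e-01]
```

View pics/s5c.png

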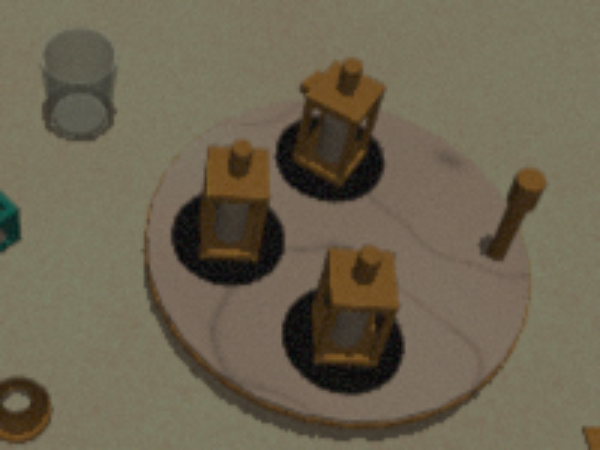

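The lantern stands upright on the place (crop (335,165)), at (0.508, 0.169, 0.039). I'll check the post angle once more, then hand in.

```bash
python3 - <<'E'
from h import *
A=[]
for f in 's5','t5':
    S=dict(np.load(f+'.npz')); v,u=np.mgrid[0:384,0:512]; d=S['range_z']
    C=((np.stack([(u-S['cx'])/S['fx']*d,(v-S['cy'])/S['fy']*d,d],-1)-S['t'])@S['R']).reshape(-1,3)
    m=(np.hypot(C[:,0]-.606,C[:,1]-.2824)<.03)&(C[:,2]>.11)&(C[:,2]<.15); c=C[m].mean(0); A.append(np.degrees(np.arctan2(*(c[:2]-AX)[::-1]))); print(f,c,A[-1],m.sum())
if abs(np.mean(A)-82.4)<5: print(ticket.job_done())
E
```

```text
s5 [0.60914627 0.27919122 0.12851542] 80.75441173065559 137
t5 [0.60538183 0.28037375 0.13052698] 82.5754092417102 57
the job is handed in; nothing more can be done
None
```

The job is handed in: the tray is at the pointer stop, the lantern was stood on the table and let go, then set upright on the empty place, measured about 3 mm off centre.

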